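Heat the water pot behind its splash screen

TASK

Slide the lidded pot along the hotplate, without lifting it, from the square parking mark until it is centred on the double-ring heating mark. Then take the metal splash screen from its slot stand and, without letting it fall over, lean it on the robot's side of the guard rail, foot on the bench, squarely in front of the pot, and let go of it. Then push the heater lever fully over to on and after that press the timer button fully down; leave the other things on the bench where they are.

Things in the scene. Friction and masses are not known exactly. Their poses are not given: they have to be found in the camera images.
- pot: Closed round steel pot with lid and black bar handle, one rigid piece, about 0.4 to 0.85 kg. Body 100 mm across, lid 106 mm across with its top 72 mm above the underside. Origin: centre of the underside. Starts on the square mark. It slides on the hotplate (friction about 0.3) and must keep its whole underside on it (at most 8 mm of lift).
- pot_handle (a point): Centre of the pot's bar handle, 101 mm above the pot's underside: bar 80 mm long along the pot's x, 16 mm wide along y, 18 mm high, on two posts at x = -25 and +25 mm; 20 mm of free height between lid and bar.
- hotplate: Fixed flat hotplate, black top in a white frame, 180 (x) x 360 (y) x 30 mm high. Origin: centre of its underside on the bench; x points away from the robot, y along its length. Both marks lie on its top at y = +87 and -87 mm, x = 0; either may be left or right.
- guard: Fixed steel guard rail along the hotplate's near side; its frame coincides with the hotplate's. Round bar 10 mm thick along y at x = -115 mm, its axis 105 mm above the bench, between upright posts at y = -174 and +174 mm. The front of the hotplate is at x = -90 mm.
- heat_mark: Heating position on the hotplate's top: two concentric white circles (140 and 124 mm across), flat. Origin: its centre; axes parallel to the hotplate's.
- park_mark: Parking position on the hotplate's top: white square outline of 130 mm, flat. Origin: its centre.
- screen: Splash screen: flat bare aluminium slab 8 mm thick (its x), 140 mm wide (y), 170 mm high (z), 0.15 to 0.31 kg. Origin: centre of its lower edge face. Starts standing upright in the stand, its lower edge 10 mm above the bench; it may rock a few degrees in the slot.
- screen_top (a point): Middle of the screen's upper edge, 170 mm above its origin.
- stand: Fixed grey slot stand, base 70 x 120 x 10 mm, two walls 10 mm thick and 120 mm long along its y, tops 46 mm above the bench, with a slot 11 mm wide between them, open at the top and at both ends. Origin: centre of its underside. Stands left or right of the hotplate.
- console: Fixed white control box 140 (x) x 150 (y) x 40 mm high, on the other side of the hotplate. Origin: centre of its underside; x points roughly away from the robot. Lever on the left (y = +36 mm), timer button on the right (x = -30, y = -38 mm).
- switch (a joint): Heater lever angle, rad: 0 = off, leaning towards the robot (console -x); 1.0 = fully on, at its stop, leaning to console +x; counts as on above 0.85. It starts at 0 to 0.2, is upright at 0.5, stays where it is left, and yields to about 1 N at the ball.
- switch_tip (a point): Centre of the black ball (26 mm across) at the lever's end. It moves on a circle of 70 mm radius about point switch_pivot, in the console's x-z plane.
- switch_pivot (a point): Lever axis, 62 mm above the bench, in the lever's grey block 70 (x) x 50 (y) mm, whose top is 65 mm above the bench; the axis runs along the console's y.
- timer (a joint): Timer button travel, m: 0 = up, 0.006 = fully down; pressed counts above 0.0045. It springs back; fully down takes 5 N.
- timer_top (a point): Centre of the top of the round grey timer button, 32 mm across, in a black collar 48 mm across (top 10 mm lower), pressed straight down, 62 mm above the bench when up.
- jar: Amber jar, 64 mm across, 85 mm high. Bystander: leave in place (30 mm at most). Origin: centre of its underside.
- cup: White open cup, 72 mm across, 90 mm high. Bystander: leave in place (30 mm at most). Origin: centre of its underside.
- tray: Grey open tray 90 x 120 x 40 mm. Bystander: leave in place (30 mm at most). Origin: centre of its underside.
- tube: Lying capped sample tube, 113 mm long, 18 mm high. Bystander: leave in place (30 mm at most). Origin: centre of its underside.
- wipes: Flat paper sachet 60 x 90 x 8 mm. Bystander: leave in place (30 mm at most). Origin: centre of its underside.
There are look-alikes about, which are no part of the job. Leave any blue look-alike of the pot alone.

How it is judged:
On the way, in this order (a step that is already met when the one before it is completed fails the run):
1. the pot has been slid onto the heating mark (within 15 mm of its centre) (horizontal distance between pot and heat_mark below 0.015 m), for 0.2 s.
2. the screen leans, released, against the guard rail in front of the pot (angle between screen's own z axis and vertical between 0.1 and 0.6 rad and height (world z) of screen below 0.012 m and x of screen in the frame of hotplate below -0.12 m and angle between the y axis of screen and the y axis of hotplate, either way round below 0.2 rad and y of screen in the frame of heat_mark between -0.03 and 0.03 m and contact force between screen and guard above 0.03 N and contact force between screen and the fingers below 0.02 N and linear speed of screen below 0.02 m/s), for 0.2 s.
3. the heater lever is pushed fully to on (value of joint switch above 0.85 rad), for 0.1 s.
4. the timer button is pressed fully down (value of joint timer above 0.0045 m), for 0.05 s.
At the end, for the whole second after the job is handed in: At rest: pot within 15 mm of the heating mark's centre; screen released, foot on the bench before the rail, touching the rail, leaning 0.1 to 0.6 rad, parallel to it within 0.2 rad, sideways within 30 mm of the mark's centre; lever above 0.85 rad (all of step 2 and horizontal distance between pot and heat_mark below 0.015 m and value of joint switch above 0.85 rad and linear speed of pot below 0.02 m/s and angle between pot's own z axis and vertical below 0.1 rad).
It fails at once if the pot is lifted more than 8 mm off the hotplate or tipped (height (world z) of pot above 0.038 m or angle between pot's own z axis and vertical above 0.2 rad).
It fails at once if the screen falls over (angle between screen's own z axis and vertical above 1 rad).
It fails at once if the timer is pressed before the heater is on (value of joint timer above 0.0045 m and value of joint switch below 0.85 rad).
It fails at once if a bystander is moved more than 30 mm (distance of any of jar, cup, tray, tube, wipes from where it was at the start of the episode above 0.03 m).
It also fails if it takes over 64 s, if anything falls off the work surface, if the arm or the gripper's body presses on something with over 40 N, if the wrist force passes 120 N, or if a joint passes its speed limit or range.

ROBOT

A 6-joint arm with a two-finger parallel gripper is mounted at the origin on the work surface. World frame = base frame: x ahead of the robot, y to its left, z up, the work surface at z = 0. Lengths are in m, angles in rad, forces in N, time in s.
With the tool pointing down it reaches from about 0.35 to 0.975 m from the base axis. Payload 4.9 kg.
Tool frame: the origin (TCP) lies at the very end of the fingers, on their centre line; the grasp point (between the pads) lies 19 mm behind it; z points along the fingers, y is the line along which they close (so a half turn about z gives the same grasp; the last joint's range is limited). The gripper opens to 85 mm and grips with 20 to 120 N. Pads are 22 mm wide; open, the fingers measure 114 mm over their backs; the gripper's body (76 mm by 85 mm) begins 54 mm behind the grasp point. The pads swing forward as they close: fully open they stand 13 mm farther back than shut.
Start: joints at [-1.424, 0.053, 1.613, -0, 1.476, -0.119], TCP at [0.164, -0.603, 0.204] pointing down, gripper open.
Joint ranges: [-3.01, 3.01], [-1.01, 2.22], [0.06, 2.58], [-1.02, 4.17], [0.09, 2.62], [-3.14, 3.14]. Speed limits (rad/s): [2.57, 2.57, 3.14, 3.14, 3.14, 3.14].

INTERFACE

Orientations are given as a unit quaternion [w, x, y, z].
In Python, from plant import manip gives the robot as it stands.
- The arm moves only by the tool play_rows, never from a script. Its argument "series" is a list that holds one entry, the list of rows, each a list of 7 numbers: the shift along the world's x, y, z in m, then the turn, a rotation vector about the world's x, y, z in degrees, then the opening, from 0 (shut) to 1 (fully open). In form: [[[dx, dy, dz, rx, ry, rz, grip], ...]]. A call has 1 to 10 rows; each row shifts and turns the commanded pose from where the row before left it; what a row does not reach is not made up. A row lasts 1/10 s, in which the tool goes at most 50 mm and 8.59 degrees, less where a joint would pass 70% of its speed; a pose out of reach is approached as far as the arm can. A call with a gripper value outside its range is refused whole. The fingers move at their own pace and stop on an object; the grip force is fixed at half the most. Time passes only in rows, so rows that do not move let the fingers close. It gives the time, the measured TCP pose, the force, the opening and the grip force at its end, in the units of the state.
- manip.state(): the state, without advancing time (a new reading comes with each control period).
- manip.grab_frame(name): name is "scene" or "top"; returns a dict with "frame" (400x640x3 uint8, blue, green, red), "mtx" (3x3 intrinsics, pixels), "k1" (the pictures are not rectified: a ray, as slopes to the right and down, at radius r is drawn at 1 + k1 r^2 times it, then the intrinsics apply), "R" (3x3) and "t" (3): a world point X has camera coordinates R X + t. Camera axes: x right, y down, z forward; pixel columns grow to the right and rows downward; lengths in m; the calibration is good to about 2 mm. A picture is of the moment at which its call begins. There is no depth.
- manip.job_done(): hands the job in; it is judged then, once.
The state is a dict: "time": time; "joint_pos": joint angles; "joint_vel": joint speeds; "joint_efforts": joint torques, N m; "tool_pos": TCP position; "tool_rot": TCP orientation; "contact_force": force on the tool from outside, world axes, zero at the start; "ft_torque": the same for the moment, N m; "gripper_width": opening from 0.0 (shut) to 1.0 (fully open); "grasp_force": force on a finger pad.
Only numpy, scipy, OpenCV 4.12 (cv2) and the standard library are available. Lean on these libraries where they do the work, as an engineer would, in place of code of your own. Each camera call takes 0.05 s, during which the arm holds its last target. There are 200 camera calls.

## Working session

There is one attempt and no reset: what is moved stays moved. The work goes in short steps, Python scripts to look and compute and a tool call to move; the robot and the scene stay as the last step left them, time stands still between calls to the robot, and variables do not carry over. Pictures are saved under pics/ and viewed, at most 10 in all, crops included, and the job is handed in when it is done.

Besides the shell and the picture viewer there is one more tool, called after "Emit:" as name(argument=value, ...) on one line, values as JSON. play_rows: Moves the arm, as the interface text tells. Its arguments: {"type":"object","properties":{"series":{"type":"array"}},"required":["series"]}

```bash
mkdir -p pics
cat > h.py <<'E'
import numpy as np, cv2, pickle, sys
from plant import manip
def grab(n,tag):
    f=manip.grab_frame(n); cv2.imwrite(f'pics/{tag}.png',f['frame']); pickle.dump(f,open(f'pics/{tag}.pkl','wb')); return f
def load(tag): return pickle.load(open(f'pics/{tag}.pkl','rb'))
def ray(f,u,v):
    K=np.array(f['mtx']); k=float(np.ravel(f['k1'])[0])
    d=cv2.undistortPoints(np.array([[[u,v]]],float),K,np.array([k,0,0,0.]))[0,0]
    R=np.array(f['R']);t=np.ravel(f['t']); return -R.T@t, R.T@np.array([d[0],d[1],1])
def at(f,u,v,z):
    c,d=ray(f,u,v); return c+d*(z-c[2])/d[2]
def px(f,X):
    K=np.array(f['mtx']); k=float(np.ravel(f['k1'])[0])
    return cv2.projectPoints(np.array(X,float).reshape(-1,3),cv2.Rodrigues(np.array(f['R']))[0],np.ravel(f['t']).astype(float),K,np.array([k,0,0,0.]))[0][:,0]
def crop(f,x0,x1,y0,y1,s,tag): cv2.imwrite(f'pics/{tag}.png',cv2.resize(f['frame'][y0:y1,x0:x1],None,fx=s,fy=s,interpolation=cv2.INTER_CUBIC))
E
python3 - <<'E'
from h import *
a=grab('top','t0');b=grab('scene','s0')
for f in(a,b): print(f['mtx'],f['k1'],ray(f,320,200))
s=manip.state(); print(s)
E
```

```text
[[401.97142292   0.         317.03070306]
 [  0.         401.97142292 196.05330623]
 [  0.           0.           1.        ]] -0.03830959893927062 (array([ 0.33964809, -0.00826212,  1.06554557]), array([ 0.15706088, -0.02003256, -0.98746217]))
[[424.97040497   0.         314.98750624]
 [  0.         424.97040497 200.1745609 ]
 [  0.           0.           1.        ]] -0.0732973401098017 (array([1.39360297, 0.20696425, 0.72162893]), array([-0.82695571, -0.17693364, -0.53383333]))
{'time': 0.1, 'joint_pos': array([-1.42400991e+00,  5.33175580e-02,  1.61414799e+00, -1.03971887e-05,
        1.47598798e+00, -1.18969995e-01]), 'joint_vel': array([ 0.00038107, -0.00181474, -0.00343344,  0.0002171 , -0.00012563,
        0.00071323]), 'joint_efforts': array([ 1.38246058e-03, -3.94898236e+01, -3.71362638e+01, -8.79786057e-05,
        3.88663524e-03,  3.41012935e-06]), 'tool_pos': array([ 0.16407553, -0.60245008,  0.20317463]), 'tool_rot': array([-9.30275512e-04,  9.91184179e-01,  1.32487956e-01, -1.81145899e-05]), 'contact_force': array([ 0.37748247, -0.87210909,  0.60684417]), 'ft_torque': array([-0.03864758,  0.03309403,  0.04304138]), 'grasp_force': 0.0, 'gripper_width': 1.0037510599113282}
```

View pics/t0.png

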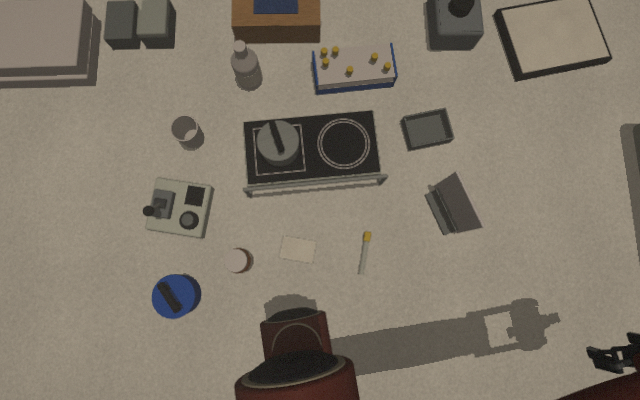

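View pics/s0.png

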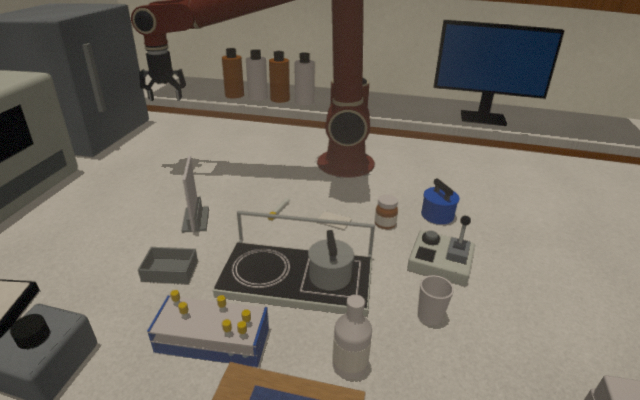

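The top view shows:
- the steel pot at (278,142) on the square mark, and the ring mark at (343,143)
- the screen in its stand at (455,205)
- the console at (180,208), with its lever ball at (149,211)

There are two pot candidates: the steel one at (278,142) and the blue one at (172,296). The steel one fits, because it is bare steel and stands on the square mark. The crops will confirm this.

Run:
```python
from h import *
f=load('t0')
a=cv2.resize(f['frame'][100:250,235:495],None,fx=3,fy=3,interpolation=cv2.INTER_CUBIC)
cv2.imwrite('pics/c1.png',a)
b=f['frame'][165:250,130:230]; crop(f,130,230,165,250,6,'c2')
```

```text
(no output)
```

View pics/c1.png

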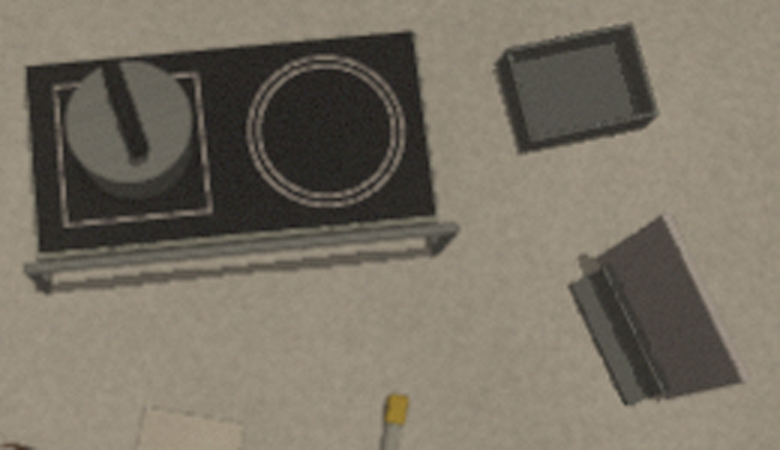

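View pics/c2.png

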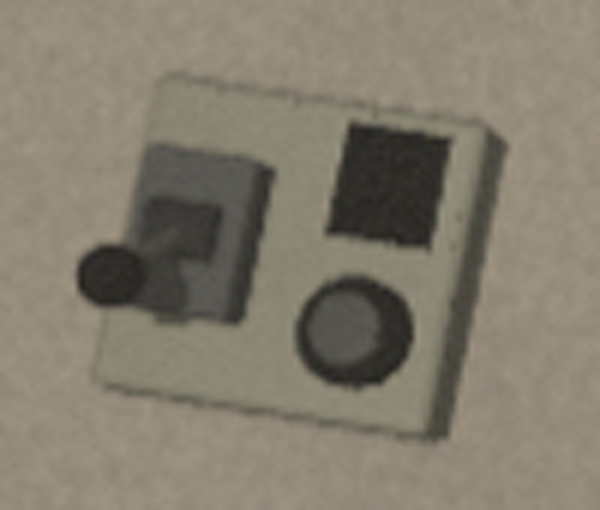

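The crops confirm the steel pot on the square mark. In crop 1 the lid centre is at (129,122), the bar runs from (108,70) to (139,160), the rings are centred at (327,131), and the screen's top edge runs from (665,217) to (742,381). In crop 2 the console corners, ball (111,275) and button (342,328) are clear.

Run:
```python
from h import *
np.set_printoptions(precision=4,suppress=True)
f=load('t0')
c=lambda x,y,z: at(f,235+x/3,100+y/3,z)
q=lambda x,y,z: at(f,130+x/6,165+y/6,z)
H=[c(*p,.03) for p in((27,67),(412,32),(436,215),(40,250))]
print('hot',H,np.mean(H,0),'sizes',[np.linalg.norm(H[i]-H[i-1]) for i in range(4)])
for i,j in((0,1),(3,2)): d=H[i]-H[j]; print('yaw y-axis',np.degrees(np.arctan2(-d[0],d[1])))
print('ring',c(327,131,.03)); print('ring LR',c(247,131,.03),c(406,131,.03))
print('sq',np.mean([c(*p,.03) for p in((53,87),(199,73),(212,212),(68,227))],0))
print('lid',c(129,122,.102)); print('bar',c(108,65,.14),c(139,162,.14))
S=[c(665,217,.18),c(742,381,.18)];d=S[0]-S[1];print('scr',S,np.mean(S,0),np.linalg.norm(d),np.degrees(np.arctan2(d[1],d[0])))
W=[c(570,285,.046),c(628,405,.046),c(662,398,.046)];print('stand wall',W)
C=[q(*p,.04) for p in((165,75),(490,122),(432,438),(97,380))];print('con',C,np.mean(C,0),[np.linalg.norm(C[i]-C[i-1]) for i in range(4)])
for i,j in((0,1),(3,2)): d=C[i]-C[j]; print('yaw',np.degrees(np.arctan2(-d[0],d[1])))
for z in(.12,.125,.13): print('ball',q(111,275,z))
print('btn',q(342,328,.062))
```

```text
hot [array([0.7205, 0.1712, 0.03  ]), array([ 0.7477, -0.1771,  0.03  ]), array([ 0.5772, -0.1906,  0.03  ]), array([0.5522, 0.1579, 0.03  ])] [ 0.6494 -0.0097  0.03  ] sizes [np.float64(0.16874580400258574), np.float64(0.3493328107074384), np.float64(0.17103144386500782), np.float64(0.34945953852949196)]
yaw y-axis 4.473393411326751
yaw y-axis 4.098666435228474
ring [ 0.6557 -0.0968  0.03  ]
ring LR [ 0.657  -0.0255  0.03  ] [ 0.6546 -0.1675  0.03  ]
sq [0.6422 0.0761 0.03  ]
lid [0.6444 0.0735 0.102 ]
bar [0.6804 0.087  0.14  ] [0.5993 0.0625 0.14  ]
scr [array([ 0.5383, -0.3387,  0.18  ]), array([ 0.4126, -0.3868,  0.18  ])] [ 0.4754 -0.3627  0.18  ] 0.1345825679756463 20.969045193389217
stand wall [array([ 0.5097, -0.3009,  0.046 ]), array([ 0.4054, -0.344 ,  0.046 ]), array([ 0.4107, -0.3736,  0.046 ])]
con [array([0.5704, 0.3944, 0.04  ]), array([0.5467, 0.2517, 0.04  ]), array([0.4106, 0.2733, 0.04  ]), array([0.4377, 0.4177, 0.04  ])] [0.4914 0.3343 0.04  ] [np.float64(0.13465293287434757), np.float64(0.14463750425535735), np.float64(0.13785816458388647), np.float64(0.1468668385647953)]
yaw -9.409390915824313
yaw -10.660961874689962
ball [0.4717 0.3809 0.12  ]
ball [0.471  0.3788 0.125 ]
ball [0.4703 0.3767 0.13  ]
btn [0.4556 0.3062 0.062 ]
```

Emit:
play_rows(series=[[[0,0,0.047,0,0,1.6,1],[0.028,0.04,0,0,0,0,1],[0.028,0.04,0,0,0,0,1],[0.028,0.04,0,0,0,0,1],[0.028,0.04,0,0,0,0,1],[0.028,0.04,0,0,0,0,1],[0.028,0.04,0,0,0,0,1],[0.028,0.04,0,0,0,0,1],[0.028,0.04,0,0,0,0,1],[0.028,0.04,0,0,0,0,1]]])

```text
time: 1.1
tool_pos: [0.4167, -0.2411, 0.251]
tool_rot: [-0.0, 0.989, 0.146, -0.0]
contact_force: [0.1, -1.1, 0.3]
gripper_width: 1.002
grasp_force: 0.0
```

Emit:
play_rows(series=[[[0.028,0.04,0,0,0,0,1],[0.028,0.04,0,0,0,0,1],[0.028,0.04,0,0,0,0,1],[0.028,0.04,0,0,0,0,1],[0.028,0.04,0,0,0,0,1],[0.028,0.04,0,0,0,0,1],[0.028,0.04,0,0,0,0,1],[0.028,0.037,0,0,0,0,1],[0,0,0,0,0,0,1],[0,0,0,0,0,0,1]]])

```text
time: 2.1
tool_pos: [0.64, 0.0748, 0.25]
tool_rot: [0.0, 0.989, 0.147, -0.001]
contact_force: [-0.5, -0.8, 0.0]
gripper_width: 1.002
grasp_force: 0.0
```

Emit:
play_rows(series=[[[0.002,0,-0.04,0,0,0,1],[0,0,-0.04,0,0,0,1],[0,0,-0.03,0,0,0,1],[0,0,-0.02,0,0,0,1],[0,0,-0.006,0,0,0,1],[0,0,0,0,0,0,0],[0,0,0,0,0,0,0],[0,0,0,0,0,0,0],[0,0,0,0,0,0,0],[0,0,0,0,0,0,0]]])

```text
time: 3.1
tool_pos: [0.6427, 0.074, 0.1164]
tool_rot: [0.0, 0.989, 0.146, 0.001]
contact_force: [-0.1, -0.0, -1.2]
gripper_width: 0.142
grasp_force: 0.0
```

Run:
```python
from h import *
f=grab('scene','s1'); crop(f,200,400,160,310,3,'c3'); s=manip.state(); print(s['tool_pos'],s['gripper_width'],s['grasp_force'],s['contact_force'])
```

```text
[0.64255479 0.07404305 0.11606827] 0.05620143880437456 0.0 [0.12795445 0.19248398 0.39561257]
```

View pics/c3.png

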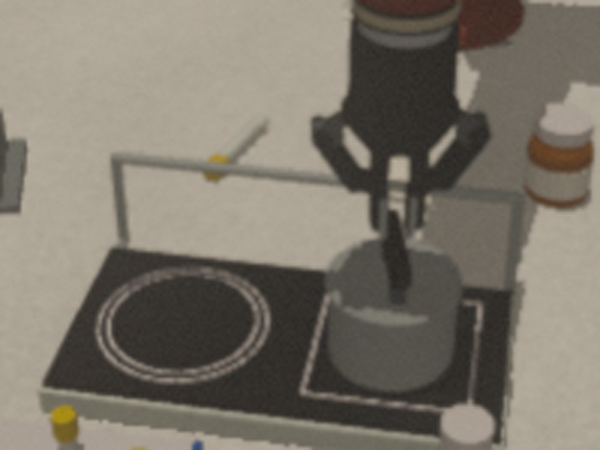

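The fingers look like they are behind or above the bar (finger tips at about crop (398,225)). I'll compare the projection with the expected positions.

Run:
```python
from h import *
f=load('s1')
P=(px(f,[[.6425,.074,.116],[.6425,.074,.135],[.643,.0743,.14],[.682,.087,.14],[.603,.0625,.14],[.643,.0743,.03],[.6557,-.0968,.03]])-[200,160])*3
print(P.round()); s=manip.state(); print(s['gripper_width'],s['grasp_force'])
t=load('t0');print(px(t,[.643,.0743,.14]))
f=load('s1')
for z in (.03,): print(at(f,200+183/3,160+324/3,z))
```

```text
[[393. 259.]
 [393. 239.]
 [394. 235.]
 [400. 269.]
 [389. 202.]
 [389. 344.]
 [180. 320.]]
0.05620143880437456 0.0
[[276.2976838  136.45609538]]
[ 0.66022124 -0.0927857   0.03      ]
```

Emit:
play_rows(series=[[[0,0,0,0,0,0,0],[0,0,0,0,0,0,0],[0,0,0,0,0,0,0]]])

```text
time: 3.45
tool_pos: [0.6421, 0.074, 0.1152]
tool_rot: [-0.0, 0.989, 0.146, -0.0]
contact_force: [0.1, -0.6, -0.1]
gripper_width: -0.001
grasp_force: 0.0
```

Run:
```python
from h import *
f=grab('scene','s2'); crop(f,300,370,200,270,8,'c4'); s=manip.state(); print(s['tool_pos'],s['gripper_width'],s['grasp_force'],s['contact_force'])
```

```text
[0.64213239 0.07399232 0.11522563] 0.002173304052124892 0.0 [-0.18345582  0.31740392  0.23793414]
```

View pics/c4.png

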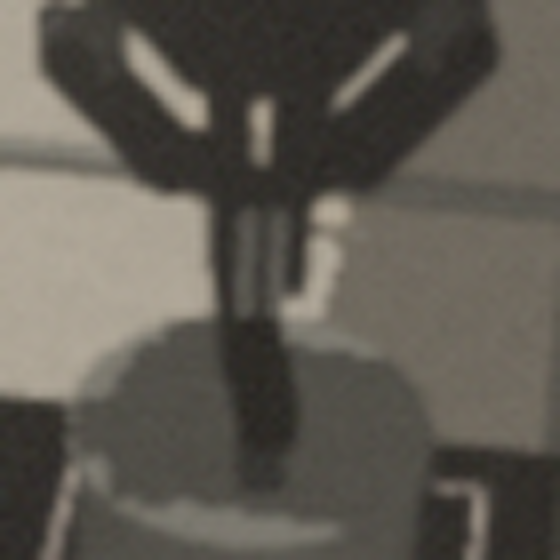

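The gripper shut with nothing between the pads. I'll overlay the predicted geometry to see where the bar really is.

Run:
```python
from h import *
def draw(tag,n):
    f=load(tag); im=f['frame'][190:310,280:380].copy(); im=cv2.resize(im,None,fx=4,fy=4,interpolation=cv2.INTER_CUBIC)
    T=lambda X:((px(f,X)-[280,190]+.5)*4).astype(int)
    c=np.array([.643,.0743,0]); a=np.linspace(0,6.283,60)
    for z,r,col in((.102,.053,(0,255,0)),(.03,.05,(255,255,0))):
        cv2.polylines(im,[T(np.c_[c[0]+r*np.cos(a),c[1]+r*np.sin(a),0*a+z])],True,col,1)
    y=np.radians(16.8);ex=np.array([np.cos(y),np.sin(y),0]);ey=np.array([-np.sin(y),np.cos(y),0])
    for z in(.122,.14): cv2.polylines(im,[T([c+sx*.04*ex+sy*.008*ey+[0,0,z] for sx,sy in((1,1),(1,-1),(-1,-1),(-1,1))])],True,(0,0,255),1)
    if n: cv2.circle(im,tuple(int(v) for v in T([.6421,.074,.1152])[0]),4,(255,0,255),-1)
    return im
cv2.imwrite('pics/c5.png',np.hstack([draw('s0',0),draw('s2',1)]))
```

```text
(no output)
```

View pics/c5.png

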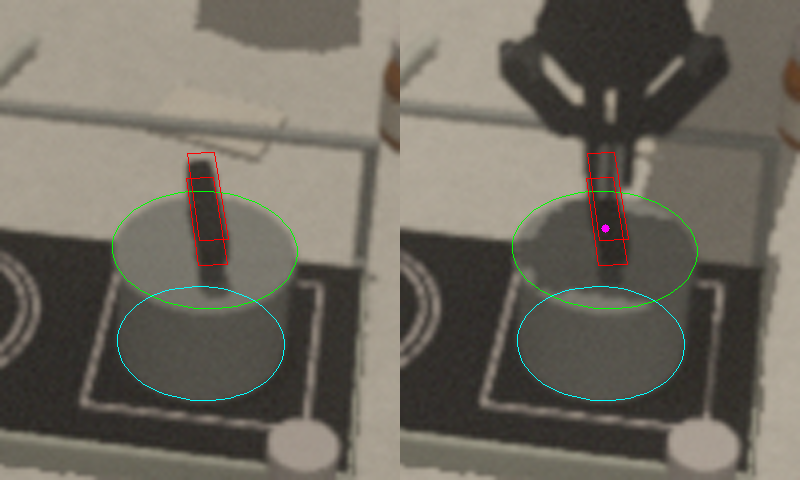

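Run:
```python
from h import *
f=load('s0'); print(px(f,[[.164,-.6025,.2032],[.164,-.6025,.216],[.164,-.6025,.24]]))
f=load('s2'); print(px(f,[[.642,.074,z] for z in(.115,.135,.14,.15)])); print(at(f,331.2,239.5,.115),at(f,331.2,239.5,.14))
a=load('s0')['frame'][45:125,120:200]; cv2.imwrite('pics/c6.png',cv2.resize(a,None,fx=5,fy=5,interpolation=cv2.INTER_CUBIC))
g=grab('top','t2')['frame'][100:190,230:330]; 
cv2.imwrite('pics/c6.png',np.hstack([cv2.imread('pics/c6.png'),cv2.resize(g,(400,400))]))
```

```text
[[166.47391707 111.04704633]
 [165.86755826 107.49375592]
 [164.72087538 100.74942422]]
[[330.88450745 246.63506377]
 [331.17881049 239.67052304]
 [331.25333492 237.90426757]
 [331.40353872 234.3410959 ]]
[0.61572572 0.06938499 0.115     ] [0.6477831  0.07505482 0.14      ]
```

View pics/c6.png

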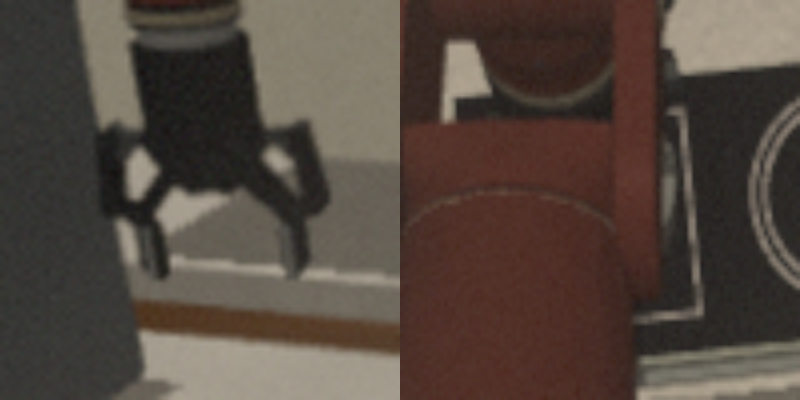

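The tips sit about 23 mm higher than the reported TCP, both here (row 239.5 against 246.6 expected) and at the start (row 100.6). So the fingers closed just above the bar. I'll open, go about 23 mm lower and close again.

Emit:
play_rows(series=[[[0,0,0.01,0,0,0,1],[0,0,0,0,0,0,1],[0,0,0,0,0,0,1],[0,0,0,0,0,0,1],[0,0,0,0,0,0,1],[0,0,0,0,0,0,1],[0,0,-0.015,0,0,0,1],[0,0,-0.01,0,0,0,1],[0,0,-0.007,0,0,0,1],[0,0,0,0,0,0,1]]])

```text
time: 4.55
tool_pos: [0.6406, 0.074, 0.0906]
tool_rot: [-0.0, 0.989, 0.146, -0.002]
contact_force: [-0.1, 0.6, -0.6]
gripper_width: 1.007
grasp_force: 0.0
```

Emit:
play_rows(series=[[[0,0,0,0,0,0,0],[0,0,0,0,0,0,0],[0,0,0,0,0,0,0],[0,0,0,0,0,0,0],[0,0,0,0,0,0,0],[0,0,0,0,0,0,0],[0,0,0,0,0,0,0]]])

```text
time: 5.25
tool_pos: [0.6426, 0.0739, 0.0939]
tool_rot: [0.0, 0.989, 0.146, 0.001]
contact_force: [-0.2, -0.1, 2.2]
gripper_width: 0.174
grasp_force: 59.9
```

Emit:
play_rows(series=[[[0.0005,-0.008,0,0,0,0,0],[0.001,-0.016,0,0,0,0,0],[0.001,-0.016,0,0,0,0,0],[0.001,-0.016,0,0,0,0,0],[0.001,-0.016,0,0,0,0,0],[0.001,-0.016,0,0,0,0,0],[0.001,-0.016,0,0,0,0,0],[0.001,-0.016,0,0,0,0,0],[0.001,-0.016,0,0,0,0,0],[0.001,-0.016,0,0,0,0,0]]])

```text
time: 6.25
tool_pos: [0.6519, -0.0797, 0.0939]
tool_rot: [-0.0, 0.989, 0.146, 0.0]
contact_force: [0.2, 3.3, 6.3]
gripper_width: 0.17
grasp_force: 60.4
```

Emit:
play_rows(series=[[[0.001,-0.012,0,0,0,0,0],[0.001,-0.006,0,0,0,0,0],[0,0,0,0,0,0,0],[0,0,0,0,0,0,0],[0,0,0,0,0,0,0]]])

```text
time: 6.75
tool_pos: [0.6539, -0.0983, 0.0938]
tool_rot: [0.001, 0.989, 0.146, 0.0]
contact_force: [0.7, -2.5, 5.6]
gripper_width: 0.173
grasp_force: 60.4
```

Run:
```python
from h import *
f=grab('scene','s3'); im=cv2.resize(f['frame'][200:320,200:390],None,fx=4,fy=4,interpolation=cv2.INTER_CUBIC)
cv2.imwrite('pics/c7.png',im); print(manip.state()['tool_pos'])
```

```text
[ 0.65390991 -0.09818523  0.09386841]
```

View pics/c7.png

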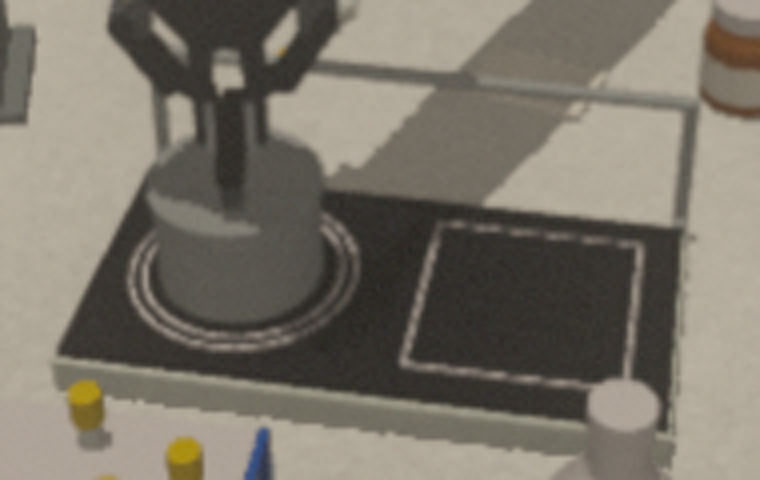

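The pot is centred in the rings: its base spans columns 157–325 and the outer ring 128–361. Next I'll release it, rise and go to the screen.

Emit:
play_rows(series=[[[0,0,0,0,0,0,1],[0,0,0,0,0,0,1],[0,0,0,0,0,0,1],[0,0,0,0,0,0,1],[0,0,0,0,0,0,1],[0,0,0.02,0,0,0,1],[0,0,0.04,0,0,0,1],[0,0,0.048,0,0,0,1],[0,0,0.048,0,0,4.7,1],[-0.022,-0.034,0,0,0,0,1]]])

```text
time: 7.8
tool_pos: [0.6367, -0.1287, 0.2598]
tool_rot: [0.003, 0.982, 0.19, 0.008]
contact_force: [0.4, -0.8, 1.5]
gripper_width: 0.994
grasp_force: 0.0
```

Emit:
play_rows(series=[[[-0.026,-0.039,0,0,0,0,1],[-0.026,-0.039,0,0,0,0,1],[-0.026,-0.039,0,0,0,0,1],[-0.026,-0.039,0,0,0,0,1],[-0.026,-0.039,0,0,0,0,1],[-0.026,-0.035,0,0,0,0,1],[0,0,0,0,0,0,1],[0,0,0,0,0,0,1]]])

```text
time: 8.6
tool_pos: [0.4752, -0.3606, 0.2493]
tool_rot: [-0.0, 0.983, 0.186, 0.0]
contact_force: [0.0, -0.2, 0.9]
gripper_width: 0.998
grasp_force: 0.0
```

Run:
```python
from h import *
np.set_printoptions(precision=4,suppress=True)
f=grab('scene','s4'); g=grab('top','t4'); print(manip.state()['tool_pos'])
a=cv2.resize(f['frame'][135:235,150:250],(400,400),interpolation=cv2.INTER_CUBIC)
b=cv2.resize(g['frame'][100:200,300:400],(400,400),interpolation=cv2.INTER_CUBIC)
cv2.imwrite('pics/c8.png',np.hstack([a,b]))
print((px(f,[[.538,-.3385,.18],[.413,-.387,.18],[.4754,-.3627,.18],[.475,-.363,.255],[.475,-.363,.29]])-[150,135])*4)
print((px(g,[.6557,-.0968,.102])-[300,100])*4)
```

```text
[ 0.4761 -0.3593  0.2493]
[[136.6085 171.5806]
 [159.5373  80.5326]
 [148.7369 123.7772]
 [132.4284  22.8073]
 [124.5922 -26.5224]]
[[184.6407 140.7086]]
```

View pics/c8.png

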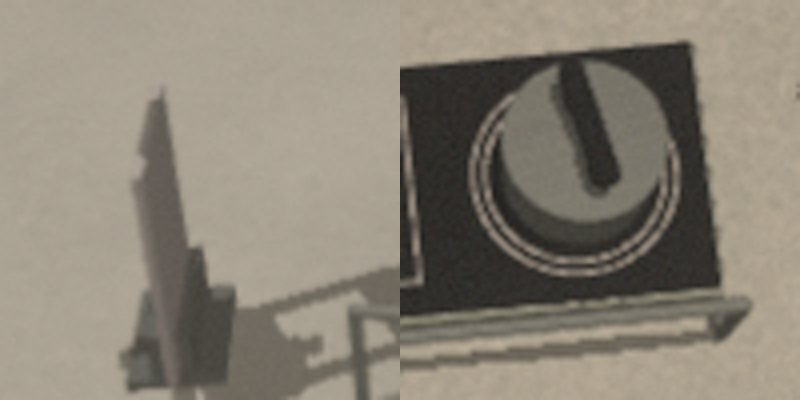

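The pot is centred at its predicted pixel, and the screen's top edge matches the measurement within 2 px. Next I descend and grip.

Emit:
play_rows(series=[[[0,-0.002,-0.04,0,0,0,1],[0,0,-0.04,0,0,0,1],[0,0,-0.03,0,0,0,1],[0,0,-0.018,0,0,0,1],[0,0,0,0,0,0,1],[0,0,0,0,0,0,0],[0,0,0,0,0,0,0],[0,0,0,0,0,0,0],[0,0,0,0,0,0,0],[0,0,0,0,0,0,0]]])

```text
time: 9.7
tool_pos: [0.476, -0.3624, 0.1222]
tool_rot: [0.001, 0.982, 0.187, 0.0]
contact_force: [0.6, -0.6, -0.5]
gripper_width: 0.145
grasp_force: 0.0
```

Emit:
play_rows(series=[[[0,0,0,0,0,0,0],[0,0,0,0,0,0,0],[0,0,0,0,0,0,0]]])

```text
time: 10.0
tool_pos: [0.4763, -0.3631, 0.1222]
tool_rot: [0.001, 0.982, 0.187, 0.001]
contact_force: [2.1, -3.6, 1.7]
gripper_width: 0.077
grasp_force: 60.5
```

Emit:
play_rows(series=[[[0,0,0.01,0,0,0,0],[0,0,0.015,0,0,0,0],[0,0,0.02,0,0,0,0],[0,0,0.02,0,0,0,0],[0,0,0.015,0,0,0,0],[-0.012,0.02,0,0,0,0,0],[-0.012,0.03,0,0,0,7,0],[-0.012,0.03,0,0,0,8,0],[0,0.03,0,0,0,8,0],[0,0.03,0,0,0,8,0]]])

```text
time: 11.0
tool_pos: [0.4384, -0.2201, 0.2004]
tool_rot: [-0.002, 0.896, 0.445, -0.0]
contact_force: [0.3, -0.2, -2.3]
gripper_width: 0.082
grasp_force: 60.1
```

Emit:
play_rows(series=[[[0,0.03,0,0,0,8,0],[0,0.03,0,0,0,8,0],[0.01,0.025,0,0,0,8,0],[0.01,0.02,0,0,0,8,0],[0.01,0.01,0,0,0,8,0],[0,0,0,0,0,1.8,0],[0,0,0,0,0,0,0],[0,0,0,0,0,0,0]]])

```text
time: 11.8
tool_pos: [0.469, -0.1067, 0.2007]
tool_rot: [-0.001, 0.68, 0.733, -0.0]
contact_force: [0.5, -0.7, -1.9]
gripper_width: 0.085
grasp_force: 60.2
```

Run:
```python
from h import *
np.set_printoptions(precision=4,suppress=True)
s=manip.state(); print(s['tool_pos'],s['tool_rot'],s['gripper_width'],s['contact_force'],s['joint_pos'])
from scipy.spatial.transform import Rotation as Ro
q=s['tool_rot'];R=Ro.from_quat([q[1],q[2],q[3],q[0]]).as_matrix();print(R)
f=grab('scene','s5');cv2.imwrite('pics/c9.png',cv2.resize(f['frame'][100:300,170:400],None,fx=3,fy=3,interpolation=cv2.INTER_CUBIC))
t=load('t0')
for x,y in((30,268),(452,228)): print('rail',at(t,235+x/3,100+y/3,.105))
```

```text
[ 0.469  -0.1067  0.2007] [-0.0009  0.6802  0.733  -0.0003] 0.0848351368590176 [ 0.4833 -0.7182 -1.908 ] [-0.3788 -0.2996  1.9405  0.0002  1.5026 -0.4534]
[[-0.0746  0.9972 -0.0017]
 [ 0.9972  0.0746  0.0009]
 [ 0.001  -0.0017 -1.    ]]
rail [0.5221 0.1539 0.105 ]
rail [ 0.5489 -0.19    0.105 ]
```

View pics/c9.png

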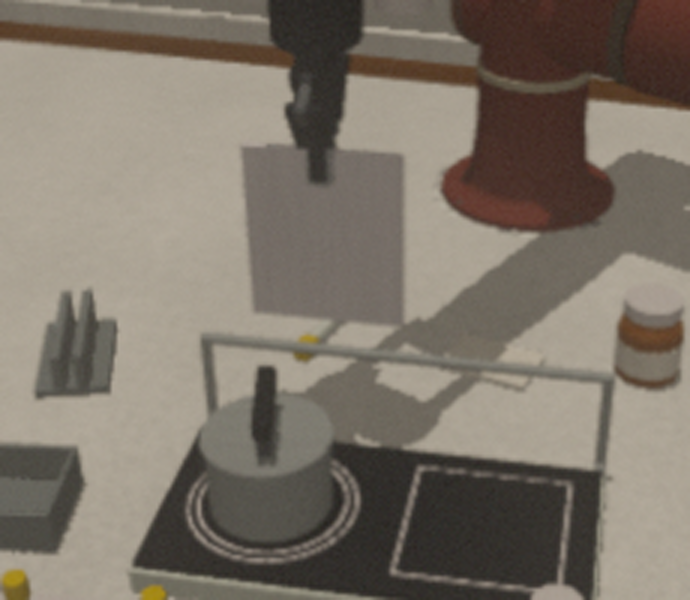

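The screen is held straight and centred in front of the rail (top edge (243,147) to (404,155), fingers at (319,165)). I'm out of picture views, so I'll use numbers from here. Now I tilt and lower it.

Emit:
play_rows(series=[[[0.01,0,0,-0.53,7.15,0,0],[0.01,0,0,-0.53,7.15,0,0],[0.013,0,-0.015,0,0,0,0],[0.013,0,-0.02,0,0,0,0],[0,0,-0.02,0,0,0,0],[0,0,-0.015,0,0,0,0],[0,0,-0.005,0,0,0,0],[0,0,0,0,0,0,0],[0,0,0,0,0,0,0]]])

```text
time: 12.75
tool_pos: [0.5161, -0.1073, 0.1274]
tool_rot: [-0.084, 0.675, 0.727, -0.091]
contact_force: [1.0, 1.3, -2.4]
gripper_width: 0.083
grasp_force: 60.1
```

Run:
```python
from h import *
np.set_printoptions(precision=4,suppress=True)
s=manip.state(); print(s['tool_pos'],s['contact_force'])
```

```text
[ 0.5161 -0.1073  0.1274] [ 1.0063  1.3337 -2.4158]
```

Emit:
play_rows(series=[[[0.007,0,-0.005,0,0,0,0],[0.006,0,-0.004,0,0,0,0],[0,0,-0.003,0,0,0,0],[0,0,0,0,0,0,0],[0,0,0,0,0,0,0]]])

```text
time: 13.25
tool_pos: [0.5286, -0.107, 0.1141]
tool_rot: [-0.085, 0.675, 0.728, -0.092]
contact_force: [0.7, 0.3, -2.3]
gripper_width: 0.078
grasp_force: 60.2
```

Emit:
play_rows(series=[[[0,0,-0.002,0,0,0,0],[0,0,-0.002,0,0,0,0],[0,0,0,0,0,0,0]]])

```text
time: 13.55
tool_pos: [0.5284, -0.1069, 0.1099]
tool_rot: [-0.085, 0.675, 0.728, -0.092]
contact_force: [-0.5, 0.6, -2.1]
gripper_width: 0.085
grasp_force: 60.2
```

Not touching yet, so I'll go lower in small steps.

Emit:
play_rows(series=[[[0,0,-0.0015,0,0,0,0],[0,0,0,0,0,0,0]]])

```text
time: 13.75
tool_pos: [0.529, -0.1071, 0.1096]
tool_rot: [-0.085, 0.675, 0.728, -0.091]
contact_force: [-0.8, 1.6, 2.3]
gripper_width: 0.081
grasp_force: 60.8
```

Emit:
play_rows(series=[[[0,0,-0.0015,0,0,0,0],[0,0,0,0,0,0,0]]])

```text
time: 13.95
tool_pos: [0.5294, -0.107, 0.1095]
tool_rot: [-0.084, 0.675, 0.728, -0.091]
contact_force: [-0.7, 1.7, 8.2]
gripper_width: 0.084
grasp_force: 61.6
```

The foot is down, with 8 N upward. I'll ease the load, nudge toward the rail, open and back out along the tool axis.

Emit:
play_rows(series=[[[0.002,0,0.001,0,0,0,0],[0,0,0,0,0,0,0],[0,0,0,0,0,0,0.6],[0,0,0,0,0,0,0.6],[0,0,0,0,0,0,0.6],[0,0,0,0,0,0,0.6],[0,0,0,0,0,0,0.6],[0.002,0,0.01,0,0,0,0.6],[0.005,0,0.019,0,0,0,0.6],[0.005,0,0.019,0,0,0,0.6]]])

```text
time: 14.95
tool_pos: [0.5427, -0.107, 0.1572]
tool_rot: [-0.085, 0.675, 0.728, -0.091]
contact_force: [0.7, -0.1, 0.3]
gripper_width: 0.602
grasp_force: 0.0
```

Emit:
play_rows(series=[[[0.005,0,0.019,0,0,0,0.6],[0.005,0,0.019,0,0,0,0.6],[0,0,0.04,0,0,0,0.6],[0,0,0.02,0.53,-7.15,0,0.6],[0,0,0,0.53,-7.15,0,0.6],[0,0,0,0,0,0,0]]])

```text
time: 15.55
tool_pos: [0.5514, -0.1072, 0.2566]
tool_rot: [0.002, 0.68, 0.733, 0.001]
contact_force: [-1.4, 1.0, -1.3]
gripper_width: 0.445
grasp_force: 0.0
```

Run:
```python
from h import *
np.set_printoptions(precision=4,suppress=True)
s=manip.state(); print(s['tool_pos'],s['contact_force'],s['joint_pos'])
f=grab('scene','s6')
# compare predicted screen outline with the image: colour difference vs s5-less background s4
ex=np.array([.9972,.075,0]);ey=np.array([-.075,.9972,0]);m=np.array([.6557,-.0968,0])
d=cv2.absdiff(f['frame'],load('s4')['frame']).max(2)
for th in(.2,.25,.3):
    F=m-(.12+.105*np.tan(th)+.004)*ex
    P=np.array([F+sy*.07*ey+h*(np.sin(th)*ex+[0,0,np.cos(th)]) for h,sy in((.17,1),(.17,-1),(.12,-1),(.12,1))])
    q=px(f,P); print(th,q.round(1).tolist())
# detect screen top edge: per column top row where d>25 near predicted
M=(cv2.GaussianBlur(d,(3,3),0)>22)[130:300,200:320]
for c in range(220,320,8): r=np.flatnonzero(M[:,c-200]); print(c,(r[0]+130,r[-1]+130,len(r)) if len(r) else None)
```

```text
[ 0.5514 -0.1072  0.2566] [-1.4157  1.0422 -1.3069] [-0.3245 -0.1269  1.7012  0.0001  1.5635 -0.3991]
0.2 [[296.4, 198.0], [241.6, 192.7], [244.3, 206.9], [297.4, 212.3]]
0.25 [[296.2, 199.2], [241.4, 193.9], [244.3, 207.4], [297.3, 212.8]]
0.3 [[296.0, 200.5], [241.1, 195.2], [244.3, 208.0], [297.3, 213.3]]
220 (np.int64(209), np.int64(235), 24)
228 (np.int64(207), np.int64(231), 15)
236 (np.int64(205), np.int64(228), 9)
244 (np.int64(197), np.int64(225), 15)
252 (np.int64(130), np.int64(231), 29)
260 (np.int64(130), np.int64(222), 38)
268 (np.int64(130), np.int64(235), 46)
276 (np.int64(194), np.int64(236), 30)
284 (np.int64(192), np.int64(248), 48)
292 (np.int64(190), np.int64(248), 51)
300 (np.int64(187), np.int64(249), 50)
308 (np.int64(185), np.int64(250), 38)
316 (np.int64(183), np.int64(250), 54)
```

Emit:
play_rows(series=[[[-0.0125,0.0447,0,0,0,-7,0],[-0.0125,0.0447,0,0,0,-7,0],[-0.0125,0.0447,0,0,0,0,0],[-0.0125,0.0447,0,0,0,0,0],[-0.0125,0.0447,0,0,0,0,0],[-0.0125,0.0447,0,0,0,0,0],[-0.0125,0.0447,0,0,0,0,0],[-0.0125,0.0447,0,0,0,0,0],[-0.0125,0.0447,0,0,0,0,0],[-0.0125,0.0447,0,0,0,0,0]]])

```text
time: 16.6
tool_pos: [0.427, 0.3421, 0.2537]
tool_rot: [0.0, 0.764, 0.645, -0.001]
contact_force: [0.4, 0.3, 0.5]
gripper_width: 0.001
grasp_force: 0.0
```

Emit:
play_rows(series=[[[-0.0125,0.0447,0,0,0,0,0],[0,0,0,0,0,0,0],[0,0,0,0,0,0,0]]])

```text
time: 16.9
tool_pos: [0.4148, 0.3858, 0.2533]
tool_rot: [0.0, 0.763, 0.646, -0.002]
contact_force: [0.4, -0.2, -0.4]
gripper_width: -0.001
grasp_force: 0.0
```

Run:
```python
from h import *
np.set_printoptions(precision=4,suppress=True)
s=manip.state(); print(s['tool_pos'],s['gripper_width'])
ex=np.array([.9972,.075,0]);ey=np.array([-.075,.9972,0]);m=np.array([.6557,-.0968,0])
def S(th,sy,h): return m-(.12+.105*np.tan(th)+.004)*ex+sy*ey+h*(np.sin(th)*ex+[0,0,np.cos(th)])
for n,ref in(('top','t0'),('scene','s4')):
    f=grab(n,n[0]+'7'); d=cv2.absdiff(f['frame'],load(ref)['frame']).max(2)
    for th in(.15,.25,.35,.5): print(n,th,px(f,[S(th,.07,.17),S(th,-.07,.17),S(th,-.07,0),S(th,.07,0)]).round(1).tolist())
    x0,x1,y0,y1=(300,390,165,215) if n=='top' else (225,310,180,235)
    M=(cv2.GaussianBlur(d,(3,3),0)>14)
    if n=='top':
        for r in range(y0,y1,3): print(r,''.join('#' if v else '.' for v in M[r,x0:x1:2]))
    else:
        for r in range(y0,y1,2): print(r,''.join('#' if v else '.' for v in M[r,x0:x1:2]))
```

```text
[0.4148 0.3858 0.2533] -0.0011500456751522264
top 0.15 [[323.5, 176.6], [384.2, 171.1], [374.5, 194.4], [322.8, 199.3]]
top 0.25 [[323.2, 174.5], [383.6, 169.0], [375.0, 198.4], [323.2, 203.3]]
top 0.35 [[322.9, 173.0], [383.0, 167.5], [375.5, 202.6], [323.6, 207.5]]
top 0.5 [[322.7, 172.3], [382.0, 166.9], [376.3, 209.6], [324.3, 214.6]]
165 .............................................
168 ..........................###############....
171 ............##############################...
174 ...........########################..##......
177 ............#######...#.........#............
180 ................##...........###########.....
183 ...........##.######################.........
186 ........##########..............########.....
189 .................#######################.....
192 ..........#############################......
195 ..........#############################......
198 ..........#############################......
201 ...........##########################........
204 ...........###########.......................
207 .............................................
210 .....
[... 1037 characters left out ...]
...........###.......###....
208 ##########...............###.....####......
210 ####....###.............###...#######......
212 ..........#########...####.##########......
214 .............########################......
216 .....................################......
218 ..#........#........#################......
220 ###........#.....####################......
222 ###.....####..##.#####################.....
224 ##..###.########..####################.....
226 #######..#..####..####################.....
228 #######.....####..####################.....
230 ####........####..####################.....
232 #............##......#################.....
234 ........................##############.....
```

The top-view difference spans rows 168–204 and columns 320–384. That matches the screen leaning on the rail at about 0.27 rad, centred. Next is the lever.

Emit:
play_rows(series=[[[0,0,-0.045,0,0,0,0],[0,0,-0.045,0,0,0,0],[0,0,-0.045,0,0,0,0],[0,0,-0.033,0,0,0,0],[0,0,0,0,0,0,0],[0.02,-0.0035,0,0,0,0,0],[0.02,-0.0035,0,0,0,0,0],[0.01,-0.0018,0,0,0,0,0],[0,0,0,0,0,0,0]]])

```text
time: 17.9
tool_pos: [0.4686, 0.376, 0.0892]
tool_rot: [0.001, 0.765, 0.644, 0.002]
contact_force: [-0.3, 0.2, 0.2]
gripper_width: -0.002
grasp_force: 0.0
```

Emit:
play_rows(series=[[[0.01,-0.0018,0,0,0,0,0],[0.01,-0.0018,0,0,0,0,0],[0.007,-0.0012,0,0,0,0,0],[0.007,-0.0012,0,0,0,0,0],[0,0,0,0,0,0,0],[0,0,0,0,0,0,0]]])

```text
time: 18.5
tool_pos: [0.4993, 0.3698, 0.0861]
tool_rot: [0.0, 0.764, 0.645, -0.0]
contact_force: [0.7, 0.4, -0.6]
gripper_width: -0.001
grasp_force: 0.0
```

Emit:
play_rows(series=[[[0.004,-0.0007,0,0,0,0,0],[0.003,-0.0005,0,0,0,0,0],[0,0,0,0,0,0,0]]])

```text
time: 18.8
tool_pos: [0.5055, 0.3687, 0.086]
tool_rot: [-0.001, 0.764, 0.645, -0.001]
contact_force: [-3.4, -0.2, 1.1]
gripper_width: -0.002
grasp_force: 1.7
```

Emit:
play_rows(series=[[[0.003,-0.0005,0,0,0,0,0],[0,0,0,0,0,0,0]]])

```text
time: 19.0
tool_pos: [0.5058, 0.3687, 0.0859]
tool_rot: [-0.003, 0.764, 0.645, -0.003]
contact_force: [-12.2, 1.5, 4.7]
gripper_width: -0.001
grasp_force: 6.1
```

Emit:
play_rows(series=[[[0.003,-0.0005,0,0,0,0,0],[0,0,0,0,0,0,0]]])

```text
time: 19.2
tool_pos: [0.5061, 0.3686, 0.0858]
tool_rot: [-0.004, 0.764, 0.645, -0.005]
contact_force: [-20.7, 1.1, 9.1]
gripper_width: -0.001
grasp_force: 10.6
```

Run:
```python
from h import *
f=grab('scene','s8'); c=np.array([.4914,.3343,0]);ex=np.array([.985,-.174,0]);ey=np.array([.174,.985,0])
for a in(0,.1,.2,.5,.85,1): print(a,px(f,c+.036*ey+.07*np.sin(a-.5)*ex+[0,0,.062+.07*np.cos(a-.5)]).round(1))
for tag in('s0','s8'):
    g=load(tag)['frame'].max(2); M=g<48
    print(tag)
    for r in range(205,262,2): print(r,''.join('#' if v else '.' for v in M[r,440:490]))
```

```text
0 [[463.2 219.1]]
0.1 [[463.1 219.4]]
0.2 [[463. 220.]]
0.5 [[462.2 223.4]]
0.85 [[460.6 230.2]]
1 [[459.7 233.8]]
s0
205 ..................................................
207 ..................................................
209 ..................................................
211 ..................................................
213 ..................................................
215 ..................................................
217 .......................#####......................
219 ......................#######.....................
221 ......................########....................
223 .......................#####......................
225 ..................................................
227 ..................................................
229 ..................................................
231 ..................................................
233 ..................................................
235 ..................................................
237 ..................................................
239 ...........................................
[... 1510 characters left out ...]
.........#######........................
239 ....................#####.........................
241 ..................................................
243 ..................................................
245 ..................................................
247 ..................................................
249 ..................................................
251 ..................................................
253 ..................................................
255 ..................................................
257 ..................................................
259 ..................................................
261 ..................................................
```

The ball is at (462,235.5) and the hand met a hard 20 N stop, so the lever is fully on. I'll retreat, rise and move over the button.

Emit:
play_rows(series=[[[-0.02,0.0035,0,0,0,0,0],[-0.026,0.004,0,0,0,0,0],[0,0,0.045,0,0,0,0],[0,0,0.045,0,0,0,0],[-0.006,-0.036,0.01,0,0,0,0],[-0.005,-0.036,0,0,0,0,0],[0,0,0,0,0,0,0],[0,0,0,0,0,0,0]]])

```text
time: 20.05
tool_pos: [0.4557, 0.3029, 0.1868]
tool_rot: [0.0, 0.765, 0.645, 0.001]
contact_force: [-0.0, -0.5, -0.5]
gripper_width: 0.002
grasp_force: 0.0
```

Run:
```python
from h import *
s=manip.state(); print(s['tool_pos'],s['contact_force'], np.array([.4555,.304,.05])-s['tool_pos'])
```

```text
[0.45568737 0.30287377 0.18680075] [-0.01384217 -0.50945011 -0.47148638] [-0.00018737  0.00112623 -0.13680075]
```

Emit:
play_rows(series=[[[0,0.001,-0.045,0,0,0,0],[0,0,-0.045,0,0,0,0],[0,0,-0.035,0,0,0,0],[0,0,-0.015,0,0,0,0],[0,0,-0.005,0,0,0,0],[0,0,-0.003,0,0,0,0],[0,0,-0.003,0,0,0,0],[0,0,0,0,0,0,0]]])

```text
time: 20.85
tool_pos: [0.4564, 0.3048, 0.0369]
tool_rot: [0.0, 0.764, 0.645, 0.001]
contact_force: [-0.4, 0.0, 0.0]
gripper_width: 0.002
grasp_force: 0.0
```

Emit:
play_rows(series=[[[0,0,-0.002,0,0,0,0],[0,0,-0.001,0,0,0,0],[0,0,0,0,0,0,0]]])

```text
time: 21.15
tool_pos: [0.4563, 0.3047, 0.0334]
tool_rot: [0.0, 0.764, 0.645, 0.001]
contact_force: [0.8, 0.8, 2.5]
gripper_width: 0.001
grasp_force: 1.1
```

Emit:
play_rows(series=[[[0,0,-0.002,0,0,0,0],[0,0,-0.002,0,0,0,0],[0,0,0,0,0,0,0]]])

```text
time: 21.45
tool_pos: [0.4562, 0.3047, 0.0291]
tool_rot: [0.0, 0.764, 0.645, 0.001]
contact_force: [1.9, 1.5, 4.8]
gripper_width: -0.002
grasp_force: 2.4
```

Emit:
play_rows(series=[[[0,0,-0.002,0,0,0,0],[0,0,-0.001,0,0,0,0],[0,0,0,0,0,0,0]]])

```text
time: 21.75
tool_pos: [0.4564, 0.3047, 0.0288]
tool_rot: [0.0, 0.764, 0.645, 0.001]
contact_force: [-4.5, -2.5, 18.9]
gripper_width: -0.003
grasp_force: 9.8
```

The button hit its stop (19 N), so it is fully down. I'll retract, check the screen, pot and lever numerically, then hand in.

Emit:
play_rows(series=[[[0,0,0.03,0,0,0,0],[0,0,0.045,0,0,0,0],[0,0,0.045,0,0,0,0],[0,0,0.02,0,0,0,0],[0,0,0,0,0,0,0],[0,0,0,0,0,0,0]]])

```text
time: 22.35
tool_pos: [0.4544, 0.3038, 0.164]
tool_rot: [-0.0, 0.764, 0.645, -0.001]
contact_force: [0.1, 0.4, -0.4]
gripper_width: -0.0
grasp_force: 0.0
```

Run:
```python
from h import *
g=grab('top','t9'); f=grab('scene','s9')
d=cv2.absdiff(g['frame'],load('t7')['frame']).max(2); print('top change pot/screen',(d[110:215,300:390]>25).sum())
M=f['frame'].max(2)<48
for r in range(215,245,3): print(r,''.join('#' if v else '.' for v in M[r,440:490]))
print(manip.job_done())
```

```text
top change pot/screen 0
215 ..................................................
218 ..................................................
221 ..................................................
224 ..................................................
227 ..................................................
230 ..................................................
233 ..................########........................
236 ..................########........................
239 ....................####..........................
242 ..................................................
the job is handed in; nothing more can be done
None
```

I handed the job in at about 22 s with all four steps done in order by my measurements (pot on the rings, screen leaning released on the rail, lever at its on stop, timer pressed to its stop); the hand-in returned no verdict, and I viewed 11 pictures, one over the limit of 10.

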